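Tip spent flux syringes through the sharps bin's flap

TASK

Carry the steel discard tray by its blue fin to the yellow sharps bin, press the bin's one-way flap down with the tray's open front rim and tip both spent syringes through into the bin. Then take the tray out so that the flap springs fully shut, and stand the empty tray back on the bench, upright, anywhere clear. Do not touch the syringes or the flap with the gripper or arm, and leave the solder spool, the dispenser bottle and the circuit board where they are.

Things in the scene. Friction and masses are not known exactly. Their poses are not given: they have to be found in the camera images.
- tray_grip (a point): Middle of the blue fin of the loose steel tray, over the tray's centre, 72 mm above its underside. Axes are the tray's: z up, -x toward its open front. Fin: 10 mm thick (y), 50 mm long (x), 48 to 91 mm above the tray's underside, on a 5 mm bridge (26 mm in x, 71 mm in y, under the fin). Tray 150 mm long (x), 66 mm wide (71 over the bridge posts), walls 28 mm high, 0.22 kg.
- tray_rim (a point): Middle of the tray's open front rim, a straight rounded edge 3 mm thick and 66 mm wide (y), 1.5 mm above the underside: -75, 0, -70.5 mm from tray_grip, axes the same. The floor (3 mm thick, polished) is level and quite open here; the back is closed. The syringes slide out once the front is tipped down by more than about 25 degrees.
- syringe_1_mid (a point): Middle of a spent, clear flux syringe, 119 x 28 x 17 mm, 30 g, lying lengthwise on the tray's floor with its blue needle toward the open front; the point is 8 mm above its underside. x runs along the syringe from needle to plunger.
- syringe_2_mid (a point): The same for the second syringe, lying beside the first.
- sharps_bin: Yellow sharps bin, red lid, fixed to the bench. Origin: centre of its underside; z up. 190 mm long (x), 130 mm wide (y), 171 mm high over the lid (198 x 138 mm, 6 mm thick); 4 mm walls. The lid's opening spans x -35 to +65 mm, y -47 to +47 mm; the flap's hinge is at its +x edge, away from the robot.
- bin_mouth (a point): Centre of the opening in the lid (100 mm in x, 94 mm in y), level with the lid's top, 171 mm above the bench; axes are the bin's.
- flap_edge (a point): Middle of the free edge of the grey flap (with a yellow stripe), 98 mm from the hinge; when shut it lies at the -x side of the opening, just below the lid's top.
- flap (a joint): Angle of the flap (rad): 0 shut and level, grows as its free (-x) edge swings down into the bin; stop at 1.35. It cannot swing outward. A spring shuts it: about 1.2 N to start and 2 N to hold it open, pressed 65 mm from the hinge. The shut flap bears the syringes' weight.
- spool_mid (a point): Bystander: blue and white solder spool standing on its flange, 74 x 62 x 76 mm; point at its middle.
- dispenser_mid (a point): Bystander: white pump dispenser bottle with black top, 68 x 62 x 120 mm; point at its middle.
- board_mid (a point): Bystander: green circuit board, 110 x 135 x 27 mm, at the left; point in its middle.
Mind the look-alikes: they are no part of the job. What is shaped like the part that bears tray_grip but red is not meant.

How it is judged:
By the outcome, as a careful person would: the job done as asked, in the order asked, and still so for the second after the job is handed in, with the robot touching nothing.
It also fails if it takes over 64 s, if anything falls off the work surface, if the arm or the gripper's body presses on something with over 40 N, if the wrist force passes 120 N, or if a joint passes its speed limit or range.

ROBOT

A 7-joint arm with a two-finger parallel gripper is mounted at the origin on the work surface; the furniture and walls round the work are solid. World frame = base frame: x ahead of the robot, y to its left, z up, the work surface at z = 0. Lengths are in m, angles in rad, forces in N, time in s.
With the tool pointing down it reaches from about 0.35 to 0.9 m from the base axis. Payload 19.9 kg.
Tool frame: the origin (TCP) lies at the very end of the fingers, on their centre line; the grasp point (between the pads) lies 19 mm behind it; z points along the fingers, y is the line along which they close (so a half turn about z gives the same grasp; the last joint's range is limited). The gripper opens to 85 mm and grips with 20 to 120 N. Pads are 22 mm wide; open, the fingers measure 114 mm over their backs; the gripper's body (76 mm by 85 mm) begins 54 mm behind the grasp point. The pads swing forward as they close: fully open they stand 13 mm farther back than shut.
Start: joints at [-1.391, 0.417, -0.01, 1.614, 0.005, 1.111, -0.053], TCP at [0.137, 0.61, 0.231] pointing down, gripper open.
Joint ranges: [-2.81, 2.81], [-0.39, 2.02], [-1.27, 1.25], [0.06, 2.57], [-1.19, 4.33], [0.19, 2], [-2.82, 2.82]. Speed limits (rad/s): [1.89, 1.89, 2.39, 2.39, 3.01, 3.01, 3.01].

INTERFACE

Orientations are given as a 3x3 rotation matrix whose columns are the frame's x, y, z axes.
In Python, from plant import observe, cams, robot gives the robot as it stands. The module is installed in compiled form; this text tells all that it offers.
- The arm moves only by the tool drive_tool, never from a script. Its argument "increments" is a list that holds one entry, the list of rows, each a list of 7 numbers: the shift along the world's x, y, z in m, then the turn, a rotation vector about the world's x, y, z in rad, then the gripper's target within -1 to 1 (fully open at 1, half-way at 0, shut at -1). A call has 1 to 8 rows; each row shifts and turns the commanded pose from where the row before left it; what a row does not reach is not made up. A row lasts 1/12 s, in which the tool goes at most 41.7 mm and 7.16 degrees, less where a joint would pass 70% of its speed; a pose out of reach is approached as far as the arm can. A call with a gripper value outside its range is refused whole. The fingers move at their own pace and stop on an object; the grip force is fixed at half the most. Time passes only in rows, so rows that do not move let the fingers close. It gives the time, the measured TCP pose, the force, the opening and the grip force at its end, in the units of the state.
- observe(): the state, without advancing time (a new reading comes with each control period).
- cams.get_image(name): name is "scene" or "top" or "wrist"; returns (picture, depth): 420x560x3 uint8, red, green, blue; 420x560 float32, m along the optical axis (not along the pixel's ray), 0 where there is no reading.
- cams.calibration(name): a dict with "fx", "fy", "cx", "cy" (pixels), "cam_to_world" (4x4, takes a point from camera to world coordinates). Camera axes: x right, y up, looking along -z (the intrinsics and any distortion apply to the point x, -y, -z); pixel columns grow to the right and rows downward; lengths in m; the calibration is good to about 2 mm. A picture is of the moment at which its call begins: read the wrist's pose just before it. calibration takes no time and is no camera call; for the wrist camera it gives the pose at the moment of the call.
- robot.hand_in(): hands the job in; it is judged then, once.
The state is a dict: "time_s": time; "joint_positions": joint angles; "joint_velocities": joint speeds; "joint_efforts": joint torques, N m; "position": TCP position; "orientation": TCP orientation; "ft_force": force on the tool from outside, world axes, zero at the start; "moment": the same for the moment, N m; "opening": finger opening in m; "gripper_force": force on a finger pad.
Only numpy, scipy, OpenCV 4.12 (cv2) and the standard library are available. Lean on these libraries where they do the work, as an engineer would, in place of code of your own. Each camera call takes 0.05 s, during which the arm holds its last target. There are 200 camera calls.

## Working session

There is one attempt and no reset: what is moved stays moved. The work goes in short steps, Python scripts to look and compute and a tool call to move; the robot and the scene stay as the last step left them, time stands still between calls to the robot, and variables do not carry over. Pictures are saved under pics/ and viewed, at most 10 in all, crops included, and the job is handed in when it is done.

Besides the shell and the picture viewer there is one more tool, called as name(argument=value, ...) on one line, values as JSON. drive_tool: Moves the arm, as the interface text tells. Its arguments: {"type":"object","properties":{"increments":{"type":"array"}},"required":["increments"]}

```bash
mkdir -p pics; cat > h.py <<'E'
import numpy as np,cv2
from plant import observe,cams,robot
def grab(n,tag):
    c=cams.calibration(n);p,d=cams.get_image(n)
    cv2.imwrite(f'pics/{tag}.png',p[:,:,::-1]);np.savez(f'pics/{tag}.npz',p=p,d=d,**c);return p,d,c
def cloud(d,c):
    v,u=np.mgrid[:d.shape[0],:d.shape[1]]
    P=np.stack([(u-c['cx'])/c['fx']*d,-(v-c['cy'])/c['fy']*d,-d],-1)
    T=np.array(c['cam_to_world']);W=P@T[:3,:3].T+T[:3,3];W[d==0]=np.nan;return W
E
python3 - <<'E'
from h import *
for n in('scene','top'):
    p,d,c=grab(n,n+'0'); print(n,c)
a=np.hstack([cv2.imread('pics/scene0.png')])
E

```

```text
scene {'fx': 466.6830438339741, 'fy': 466.6830438339741, 'cx': 277.08916751299927, 'cy': 208.55028858750268, 'cam_to_world': array([[ 0.65043494,  0.30872636, -0.69399022, -0.57114766],
       [-0.75954907,  0.25904087, -0.59664315, -0.68316345],
       [-0.00442764,  0.91519717,  0.40298205,  0.72369726],
       [ 0.        ,  0.        ,  0.        ,  1.        ]])}
top {'fx': 485.2883647767576, 'fy': 485.2883647767576, 'cx': 282.6723989602895, 'cy': 210.40230553736163, 'cam_to_world': array([[-0.00730385,  0.99444614, -0.10499304,  0.35839077],
       [-0.99995324, -0.00659777,  0.00707079,  0.24308378],
       [ 0.0063388 ,  0.10503977,  0.99444782,  1.34460765],
       [ 0.        ,  0.        ,  0.        ,  1.        ]])}
```

View pics/scene0.png

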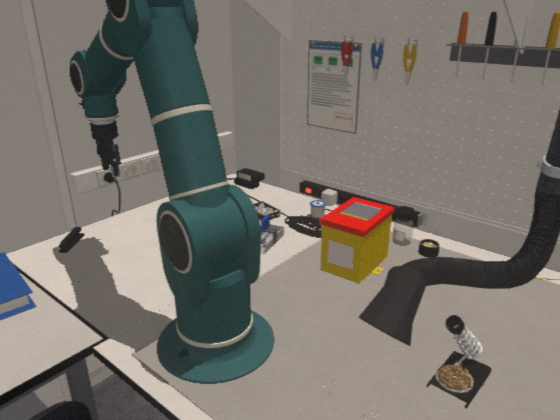

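View pics/top0.png

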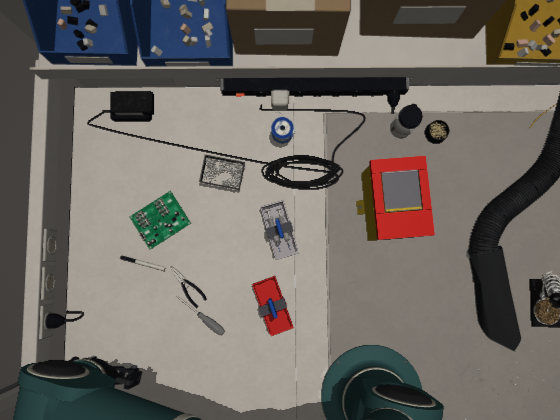

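The top picture shows two trays with blue fins. The steel one at (279,230) holds clear syringes, and the red one at (271,305) is the look-alike. The steel one fits the description. The bin is at (402,198), with its flap stripe at (405,210). I'll confirm in a crop and measure.

```bash
python3 - <<'E'
from h import *
z=np.load('pics/top0.npz');p=z['p'];W=cloud(z['d'],z)
c=cv2.resize(p[190:270,245:315],None,fx=7,fy=7,interpolation=cv2.INTER_CUBIC)
cv2.imwrite('pics/crop0.png',c[:,:,::-1])
hsv=cv2.cvtColor(p,cv2.COLOR_RGB2HSV)
def fit(m,n):
    pts=W[m];pts=pts[~np.isnan(pts).any(1)]
    r=cv2.minAreaRect(pts[:,:2].astype(np.float32));print(n,len(pts),r,np.round(np.median(pts,0),4),'zmax',np.round(np.percentile(pts[:,2],[5,95]),4))
v,u=np.mgrid[:420,:560]
def box(a,b,c,d):return (u>=a)&(u<b)&(v>=c)&(v<d)
Z=W[...,2]
blue=(hsv[...,0]>100)&(hsv[...,0]<128)&(hsv[...,1]>130)
fit(blue&box(255,305,195,265)&(Z>.06),'fin')
fit(box(250,310,190,268)&(Z>.018)&(Z<.04),'tray walls')
red=((hsv[...,0]<8)|(hsv[...,0]>172))&(hsv[...,1]>150)
fit(red&box(350,450,140,260)&(Z>.15),'lid')
fit(box(380,425,172,207)&(hsv[...,1]<60)&(Z>.12),'flap')
print(W[190,403],W[230,279])
for n,b in(('spool',(265,300,110,145)),('board',(125,195,185,250)),('disp',(388,422,100,140)),('redtray',(245,300,270,340))):fit(box(*b)&(Z>.012),n)
E

```

```text
fin 67 ((0.4449935555458069, 0.24425199627876282), (0.04875869303941727, 0.009545882232487202), 13.400684356689453) [0.445  0.244  0.0896] zmax [0.0855 0.0943]
tray walls 196 ((0.4501025080680847, 0.24728015065193176), (0.13915108144283295, 0.06875262409448624), 15.303683280944824) [0.4718 0.2548 0.025 ] zmax [0.0185 0.0316]
lid 2989 ((0.5140648484230042, -0.05614286661148071), (0.19806575775146484, 0.13944067060947418), 4.392488956451416) [ 0.4792 -0.0554  0.1701] zmax [0.1661 0.1738]
flap 1266 ((0.5334678888320923, -0.05510488897562027), (0.08545500040054321, 0.09221745282411575), 0.15604208409786224) [ 0.5334 -0.0556  0.1693] zmax [0.1653 0.173 ]
[ 0.53071158 -0.06032519  0.16982281] [0.43970908 0.24403965 0.09299836]
spool 427 ((0.7376474142074585, 0.23339977860450745), (0.060269977897405624, 0.08985864371061325), 87.60557556152344) [0.7228 0.2342 0.0509] zmax [0.0247 0.0563]
board 230 ((0.4755720794200897, 0.5782938599586487), (0.0937662124633789, 0.1270141750574112), 33.191959381103516) [0.4795 0.5822 0.0176] zmax [0.0124 0.0259]
disp 812 ((0.7525967359542847, -0.09585405886173248), (0.10304779559373856, 0.06002862751483917), 9.03503131866455) [ 0.7281 -0.0895  0.1123] zmax [0.0287 0.1207]
redtray 469 ((0.2455986589193344, 0.26472678780555725), (0.13900162279605865, 0.07192648947238922), 18.553104400634766) [0.2423 0.2656 0.0472] zmax [0.0235 0.0914]
```

View pics/crop0.png

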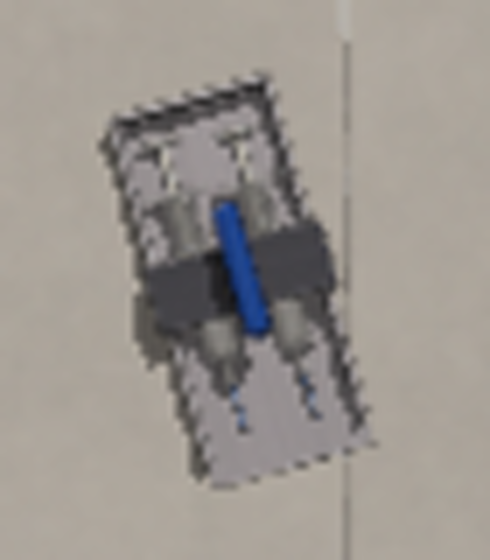

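```bash
python3 - <<'E'
from h import *
from scipy.spatial.transform import Rotation as R
o=observe();print(o['time_s'],o['position'],np.round(o['orientation'],3),o['opening'])
M=np.array(o['orientation'])
for s in(1,-1):
    y=s*np.array([-np.sin(.245),np.cos(.245),0]);z=np.array([0,0,-1.]);x=np.cross(y,z)
    print(R.from_matrix(np.c_[x,y,z]@M.T).as_rotvec())
E

```

```text
0.1 [0.13682374 0.60950173 0.23073179] [[-0.976  0.219 -0.   ]
 [ 0.219  0.976 -0.001]
 [-0.    -0.001 -1.   ]] 0.08524493134488195
[1.12867205e-03 7.90956858e-05 4.65814056e-01]
[ 1.07777166e-04 -1.53794829e-03 -2.67577818e+00]
```

drive_tool(increments=[[[0.019,-0.022,0,0,0,0.029,1],[0.019,-0.023,0,0,0,0.029,1],[0.019,-0.023,0,0,0,0.029,1],[0.019,-0.023,0,0,0,0.029,1],[0.019,-0.023,0,0,0,0.029,1],[0.019,-0.023,0,0,0,0.029,1],[0.019,-0.023,0,0,0,0.029,1],[0.019,-0.023,0,0,0,0.029,1]]])

```text
time_s: 0.77
position: [0.2895, 0.4254, 0.2311]
orientation: [[-1.0, -0.013, -0.0], [-0.013, 1.0, -0.0], [0.0, -0.0, -1.0]]
ft_force: [-0.1, 0.8, 0.1]
opening: 0.0854
gripper_force: 0.0
```

drive_tool(increments=[[[0.02,-0.023,0,0,0,0.029,1],[0.02,-0.023,0,0,0,0.029,1],[0.02,-0.023,0,0,0,0.029,1],[0.02,-0.023,0,0,0,0.029,1],[0.019,-0.023,0,0,0,0.029,1],[0.019,-0.023,0,0,0,0.029,1],[0.019,-0.023,0,0,0,0.029,1],[0.019,-0.023,0,0,0,0.031,1]]])

```text
time_s: 1.43
position: [0.4455, 0.2415, 0.2312]
orientation: [[-0.97, -0.244, -0.0], [-0.244, 0.97, -0.0], [0.0, -0.0, -1.0]]
ft_force: [0.8, 0.2, -0.4]
opening: 0.0854
gripper_force: 0.0
```

drive_tool(increments=[[[0,0,-0.03,0,0,0,1],[0,0,-0.03,0,0,0,1],[0,0,-0.03,0,0,0,1],[0,0,0,0,0,0,1]]])

```text
time_s: 1.77
position: [0.4425, 0.2413, 0.1367]
orientation: [[-0.97, -0.243, -0.006], [-0.243, 0.97, -0.004], [0.007, -0.003, -1.0]]
ft_force: [-1.3, -1.0, -0.2]
opening: 0.0853
gripper_force: 0.0
```

```bash
python3 - <<'E'
from h import *
o=observe();print(o['time_s'],o['position'],np.round(o['orientation'],3),o['ft_force'])
p,d,c=grab('wrist','w1');W=cloud(d,c);h=cv2.cvtColor(p,cv2.COLOR_RGB2HSV)
m=(h[...,0]>100)&(h[...,0]<128)&(h[...,1]>130)&(W[...,2]>.08)&(W[...,2]<.1)
m&=np.hypot(W[...,0]-.445,W[...,1]-.244)<.06
q=W[m];print(len(q),cv2.minAreaRect(q[:,:2].astype(np.float32)),np.median(q,0))
E

```

```text
1.7667 [0.44251127 0.24125585 0.13669033] [[-0.97  -0.243 -0.006]
 [-0.243  0.97  -0.004]
 [ 0.007 -0.003 -1.   ]] [-1.34097305 -0.9811056  -0.23958243]
966 ((0.44651514291763306, 0.24441523849964142), (0.04927392303943634, 0.009653376415371895), 15.858659744262695) [0.44306858 0.24347881 0.08914562]
```

View pics/w1.png

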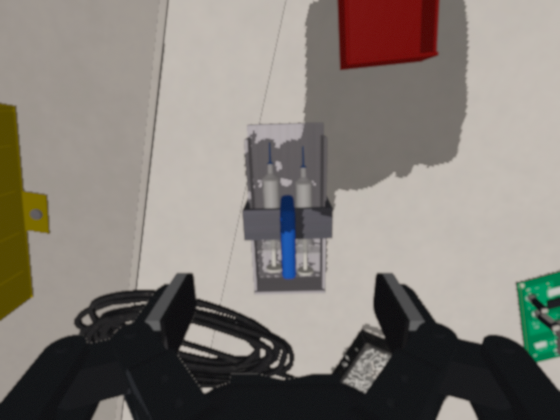

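The wrist view shows the steel tray's fin at (288,238), centred between the fingers, with the open front facing the robot (up in the picture). I'll descend.

drive_tool(increments=[[[0.002,0.002,-0.02,0,0,0.012,1],[0,0,-0.02,0,0,0,1],[0,0,-0.015,0,0,0,1],[0,0,-0.01,0,0,0,1],[0,0,0,0,0,0,1],[0,0,0,0,0,0,1]]])

```text
time_s: 2.32
position: [0.4473, 0.2451, 0.0773]
orientation: [[-0.967, -0.254, 0.001], [-0.254, 0.967, 0.0], [-0.001, 0.0, -1.0]]
ft_force: [-0.4, 0.3, 0.5]
opening: 0.0854
gripper_force: 0.0
```

drive_tool(increments=[[[-0.001,-0.001,-0.011,0,0,0,1],[0,0,-0.011,0,0,0,1],[0,0,0,0,0,0,0],[0,0,0,0,0,0,-0.5],[0,0,0,0,0,0,-1],[0,0,0,0,0,0,-1],[0,0,0,0,0,0,-1],[0,0,0,0,0,0,-1]]])

```text
time_s: 2.98
position: [0.446, 0.2439, 0.0545]
orientation: [[-0.967, -0.254, 0.0], [-0.254, 0.967, 0.0], [-0.0, 0.0, -1.0]]
ft_force: [0.3, -0.6, 0.2]
opening: 0.0121
gripper_force: 0.0
```

drive_tool(increments=[[[0,0,0,0,0,0,-1],[0,0,0,0,0,0,-1],[0,0,0,0,0,0,-1],[0,0,0,0,0,0,-1]]])

```text
time_s: 3.32
position: [0.446, 0.244, 0.0545]
orientation: [[-0.967, -0.254, 0.0], [-0.254, 0.967, 0.0], [-0.0, 0.0, -1.0]]
ft_force: [-1.0, 1.1, 5.0]
opening: 0.0094
gripper_force: 61.2
```

Gripped. Lift and carry level, with gentle ramps.

drive_tool(increments=[[[0,0,0.005,0,0,0,-1],[0,0,0.01,0,0,0,-1],[0,0,0.02,0,0,0,-1],[0,0,0.025,0,0,0,-1],[0,0,0.03,0,0,0,-1],[0,0,0.03,0,0,0,-1],[0,0,0.03,0,0,0,-1],[0,0,0.03,0,0,0,-1]]])

```text
time_s: 3.98
position: [0.4455, 0.2434, 0.2365]
orientation: [[-0.967, -0.254, 0.0], [-0.254, 0.967, 0.0], [-0.0, -0.0, -1.0]]
ft_force: [0.5, -0.7, -2.7]
opening: 0.0092
gripper_force: 59.9
```

drive_tool(increments=[[[0.002,-0.005,0.025,0,0,-0.01,-1],[0.004,-0.009,0.015,0,0,-0.01,-1],[0.006,-0.014,0.008,0,0,-0.01,-1],[0.008,-0.018,0,0,0,-0.01,-1],[0.01,-0.022,0,0,0,-0.012,-1],[0.01,-0.022,0,0,0,-0.012,-1],[0.01,-0.022,0,0,0,-0.012,-1],[0.01,-0.022,0,0,0,-0.012,-1]]])

```text
time_s: 4.65
position: [0.5059, 0.1076, 0.282]
orientation: [[-0.986, -0.167, -0.001], [-0.167, 0.986, -0.0], [0.001, -0.0, -1.0]]
ft_force: [0.3, 1.1, -3.6]
opening: 0.0095
gripper_force: 59.9
```

drive_tool(increments=[[[0.011,-0.023,0,0,0,-0.012,-1],[0.011,-0.023,0,0,0,-0.012,-1],[0.011,-0.023,0,0,0,-0.012,-1],[0.011,-0.023,0,0,0,-0.012,-1],[0.011,-0.023,0,0,0,-0.012,-1],[0.009,-0.02,0,0,0,-0.012,-1],[0.007,-0.016,0,0,0,-0.01,-1],[0.004,-0.01,0,0,0,-0.01,-1]]])

```text
time_s: 5.32
position: [0.5809, -0.0538, 0.2819]
orientation: [[-0.997, -0.074, -0.001], [-0.074, 0.997, -0.001], [0.001, -0.001, -1.0]]
ft_force: [0.1, 0.6, -3.2]
opening: 0.0093
gripper_force: 59.9
```

drive_tool(increments=[[[0,0,0,0,0,0,-1],[0,0,0,0,0,0,-1]]])

```text
time_s: 5.48
position: [0.5806, -0.0512, 0.282]
orientation: [[-0.997, -0.077, -0.001], [-0.077, 0.997, 0.0], [0.001, 0.0, -1.0]]
ft_force: [-0.2, 1.2, -3.7]
opening: 0.0092
gripper_force: 59.9
```

```bash
python3 - <<'E'
from h import *
o=observe();print(o['time_s'],o['position'],np.round(o['orientation'],3),o['ft_force'],o['joint_positions'])
p,d,c=grab('top','t2')
s,_,_=grab('scene','s2')
a=cv2.resize(p[130:270,320:480],None,fx=3.5,fy=3.5);b=cv2.resize(s[120:300,280:440],(436,490))[:, :240]
cv2.imwrite('pics/c2.png',np.hstack([a,cv2.resize(b,(240,490))])[:,:,::-1])
W=cloud(d,c);h=cv2.cvtColor(p,cv2.COLOR_RGB2HSV)
q=W[(W[...,2]>.235)&(W[...,2]<.26)];print(len(q),np.nanmin(q,0),np.nanmax(q,0))
E

```

```text
5.4833 [ 0.58058901 -0.05123282  0.2819608 ] [[-0.997 -0.077 -0.001]
 [-0.077  0.997  0.   ]
 [ 0.001  0.    -1.   ]] [-0.22134828  1.19796233 -3.71363759] [-0.2991937   0.31558346  0.42070538  1.67382651 -0.13738305  1.18219705
  1.80289022]
2936 [ 0.02060062 -0.08876158  0.23500244] [0.90027769 0.84432894 0.25999585]
```

View pics/c2.png

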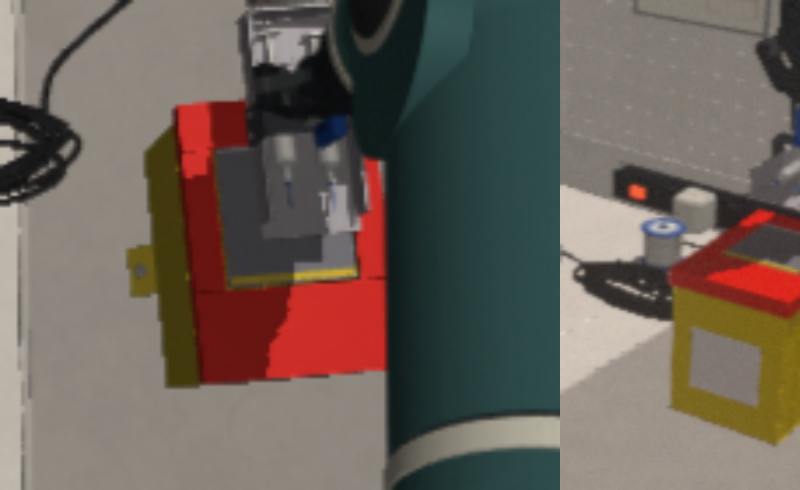

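The picture shows the tray level above the bin with both syringes still in it. Allowing for parallax, its front is centred over the flap. Next I'll tip it to 20° with the rim just above the flap.

drive_tool(increments=[[[-0.003,0,-0.003,0.0034,-0.0435,0,-1],[-0.003,0,-0.003,0.0034,-0.0435,0,-1],[-0.003,-0.001,-0.003,0.0034,-0.0435,0,-1],[-0.003,0,-0.003,0.0034,-0.0435,0,-1],[-0.003,0,-0.003,0.0034,-0.0435,0,-1],[-0.003,-0.001,-0.003,0.0034,-0.0435,0,-1],[-0.003,0,-0.003,0.0034,-0.0435,0,-1],[-0.002,0,-0.003,0.0034,-0.0435,0,-1]]])

```text
time_s: 6.25
position: [0.5573, -0.0521, 0.2584]
orientation: [[-0.936, -0.079, 0.343], [-0.074, 0.997, 0.028], [-0.344, 0.001, -0.939]]
ft_force: [1.7, 0.3, -3.3]
opening: 0.0093
gripper_force: 59.9
```

drive_tool(increments=[[[0,0,0,0,0,0,-1],[0,0,0,0,0,0,-1]]])

```text
time_s: 6.42
position: [0.5574, -0.0523, 0.2585]
orientation: [[-0.937, -0.079, 0.34], [-0.073, 0.997, 0.028], [-0.341, 0.001, -0.94]]
ft_force: [0.4, -0.2, -2.4]
opening: 0.0092
gripper_force: 59.9
```

```bash
cat >> h.py <<'E'
B=np.array([.514,-.056,0]);bx=np.array([.997,.077,0]);by=np.array([-.077,.997,0])
def rim():
    o=observe();M=np.array(o['orientation']);p=np.array(o['position'])
    r=p+M[:,0]*.075+M[:,2]*.053
    print('t',o['time_s'],'tcp',np.round(p,4),'th',np.degrees(np.arcsin(-M[2,0])),'rim bin xyz mm',np.round([(r-B)@bx*1e3,(r-B)@by*1e3,r[2]*1e3-171],1),'F',np.round(o['ft_force'],1),'j',np.round(o['joint_positions'],2))
E
python3 -c "
from h import *
rim();p,d,c=grab('scene','s3');W=cloud(d,c)
cv2.imwrite('pics/c3.png',cv2.resize(p[120:290,300:470],None,fx=3.5,fy=3.5)[:,:,::-1])"
```

```text
t 6.4167 tcp [ 0.5574 -0.0523  0.2585] th 19.951492993756055 rim bin xyz mm [-8.9  0.3 12.1] F [ 0.4 -0.2 -2.4] j [-0.32  0.1   0.41  2.02 -0.15  0.69  1.84]
```

View pics/c3.png

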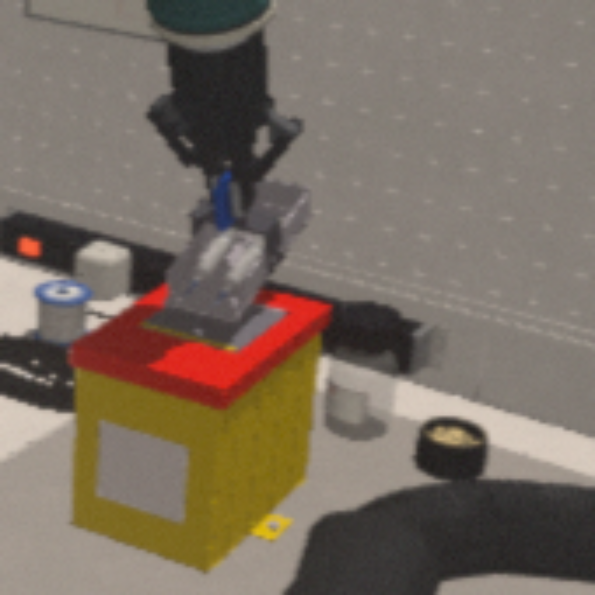

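The scene picture shows the tray tipped with its rim above the grey flap at about (195,325) and the syringes still in. Now I'll press the flap down.

drive_tool(increments=[[[0,0,-0.006,0,0,0,-1],[0,0,-0.006,0,0,0,-1],[-0.001,0,-0.006,0,-0.01,0,-1],[0,0,-0.006,0,-0.01,0,-1],[-0.001,0,-0.006,0,-0.01,0,-1],[0,0,-0.005,0,-0.005,0,-1]]])

```text
time_s: 6.97
position: [0.5558, -0.0532, 0.2222]
orientation: [[-0.925, -0.077, 0.373], [-0.073, 0.997, 0.026], [-0.374, -0.003, -0.927]]
ft_force: [0.5, -0.1, -1.4]
opening: 0.0091
gripper_force: 60.1
```

```bash
python3 -c "
from h import *
rim()"
```

```text
t 6.9667 tcp [ 0.5558 -0.0532  0.2222] th 21.95953634461026 rim bin xyz mm [ -7.9  -0.6 -26. ] F [ 0.5 -0.1 -1.4] j [-0.3   0.13  0.4   2.09 -0.21  0.56  1.89]
```

drive_tool(increments=[[[-0.005,0,0,0.004,-0.06,0,-1],[-0.005,-0.001,0,0.004,-0.06,0,-1],[-0.005,0,-0.002,0.004,-0.06,0,-1],[-0.005,-0.001,-0.002,0.004,-0.06,0,-1],[-0.006,0,-0.002,0.004,-0.07,0,-1],[0,0,-0.004,0,0,0,-1],[0,0,-0.004,0,0,0,-1],[0,0,0,0,0,0,-1]]])

```text
time_s: 7.63
position: [0.5347, -0.0549, 0.2097]
orientation: [[-0.798, -0.083, 0.597], [-0.066, 0.997, 0.051], [-0.6, 0.002, -0.8]]
ft_force: [-1.9, -0.7, -0.9]
opening: 0.0093
gripper_force: 60.3
```

```bash
python3 -c "
from h import *
rim();p,d,c=grab('scene','s4')
q,d2,c2=grab('top','t4')
cv2.imwrite('pics/c4.png',np.hstack([cv2.resize(p[150:290,310:420],None,fx=3.5,fy=3.5),cv2.resize(q[130:270,350:450],None,fx=3.5,fy=3.5)])[:,:,::-1])"
```

```text
t 7.6333 tcp [ 0.5347 -0.0549  0.2097] th 36.84269169441023 rim bin xyz mm [ -7.5  -0.5 -48.7] F [-1.9 -0.7 -0.9] j [-0.33  0.05  0.46  2.32 -0.79  0.2   2.5 ]
```

View pics/c4.png

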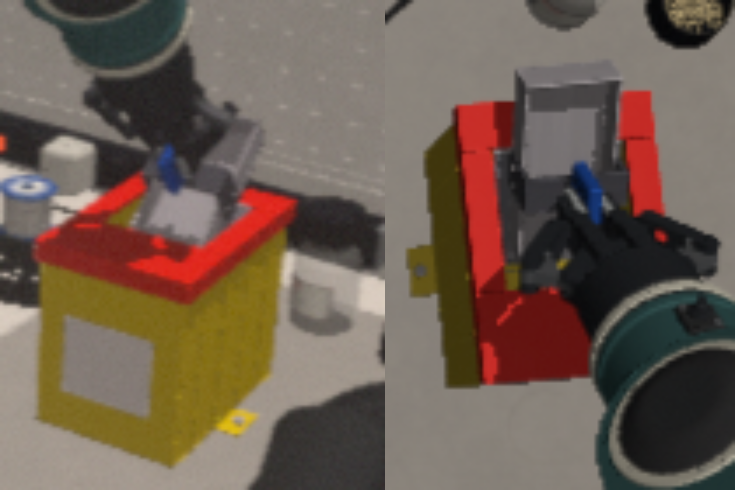

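The tray's floor now shows empty (top view, about (565,140)) and the flap is held open. I'll wait briefly so the syringes clear, then withdraw straight up, starting gently.

drive_tool(increments=[[[0,0,0,0,0,0,-1],[0,0,0,0,0,0,-1],[0,0,0,0,0,0,-1],[0,0,0,0,0,0,-1],[0,0,0,0,0,0,-1],[0,0,0,0,0,0,-1]]])

```text
time_s: 8.23
position: [0.5349, -0.0551, 0.2108]
orientation: [[-0.797, -0.083, 0.599], [-0.065, 0.997, 0.051], [-0.601, 0.002, -0.799]]
ft_force: [-1.1, -0.0, -0.7]
opening: 0.0092
gripper_force: 60.3
```

drive_tool(increments=[[[0,0,0.004,0,0.01,0,-1],[0,0,0.006,0,0.01,0,-1],[0,0,0.008,0,0.01,0,-1],[0,0,0.008,0,0.01,0,-1],[0,0,0.01,0,0.01,0,-1],[0,0,0.01,0,0.01,0,-1],[0,0,0.01,0,0.01,0,-1],[0,0,0.01,0,0.01,0,-1]]])

```text
time_s: 8.9
position: [0.5348, -0.055, 0.2772]
orientation: [[-0.843, -0.083, 0.532], [-0.065, 0.997, 0.051], [-0.535, 0.008, -0.845]]
ft_force: [-0.6, -0.7, -1.4]
opening: 0.0093
gripper_force: 60.0
```

```bash
python3 -c "
from h import *
rim()"
```

```text
t 8.9 tcp [ 0.5348 -0.055   0.2772] th 32.32498047082001 rim bin xyz mm [-14.3  -0.1  21.3] F [-0.6 -0.7 -1.4] j [-0.39 -0.06  0.48  2.19 -0.18  0.46  1.89]
```

drive_tool(increments=[[[0,0,0.005,-0.005,0.07,0,-1],[0,0,0.005,-0.005,0.07,0,-1],[0,0,0.005,-0.005,0.07,0,-1],[0,0.005,0.005,-0.005,0.07,0,-1],[0,0.01,0,-0.005,0.07,0,-1],[0,0.015,0,-0.006,0.07,0,-1],[0,0.02,0,-0.006,0.07,0,-1],[-0.005,0.025,0,-0.006,0.07,0,-1]]])

```text
time_s: 9.57
position: [0.5303, 0.0199, 0.2969]
orientation: [[-0.997, -0.075, -0.0], [-0.075, 0.997, 0.01], [-0.0, 0.01, -1.0]]
ft_force: [0.2, 1.2, -1.4]
opening: 0.0091
gripper_force: 60.0
```

drive_tool(increments=[[[-0.01,0.03,0,0,0,0.02,-1],[-0.012,0.03,0,0,0,0.025,-1],[-0.012,0.03,0,0,0,0.025,-1],[-0.012,0.03,0,0,0,0.025,-1],[-0.012,0.03,0,0,0,0.025,-1],[-0.012,0.03,0,0,0,0.025,-1],[-0.01,0.03,0,0,0,0.02,-1],[-0.005,0.015,0,0,0,0.015,-1]]])

```text
time_s: 10.23
position: [0.4432, 0.2486, 0.2966]
orientation: [[-0.966, -0.259, -0.0], [-0.258, 0.966, 0.012], [-0.003, 0.011, -1.0]]
ft_force: [0.4, -0.1, -2.8]
opening: 0.0093
gripper_force: 60.0
```

drive_tool(increments=[[[0,0,0,0,0,0,-1],[0,0,0,0,0,0,-1]]])

```text
time_s: 10.4
position: [0.4448, 0.2454, 0.2965]
orientation: [[-0.967, -0.255, 0.0], [-0.255, 0.967, 0.011], [-0.003, 0.01, -1.0]]
ft_force: [0.6, -0.6, -2.8]
opening: 0.0092
gripper_force: 60.0
```

```bash
python3 -c "
from h import *
rim();print(observe()['orientation']);p,d,c=grab('scene','s5')
q,d2,c2=grab('top','t5')
W=cloud(d2,c2);f=W[172:205,385:420].reshape(-1,3);print('flap z',np.nanpercentile(f[:,2],[2,50,98]))
cv2.imwrite('pics/c5.png',np.hstack([cv2.resize(p[190:290,310:420],None,fx=3.5,fy=3.5),cv2.resize(q[150:250,240:360],None,fx=3.5,fy=3.5)])[:,:,::-1])"
```

```text
t 10.4 tcp [0.4448 0.2454 0.2965] th 0.16919001916833498 rim bin xyz mm [-119.5  292.9   72.3] F [ 0.6 -0.6 -2.8] j [-0.76  0.14  0.22  1.83 -0.04  1.17  1.31]
[[-9.66898839e-01 -2.55159899e-01  2.46509902e-04]
 [-2.55142931e-01  9.66844818e-01  1.06387477e-02]
 [-2.95291860e-03  1.02236975e-02 -9.99943377e-01]]
flap z [0.16398244 0.16913311 0.17403316]
```

View pics/c5.png

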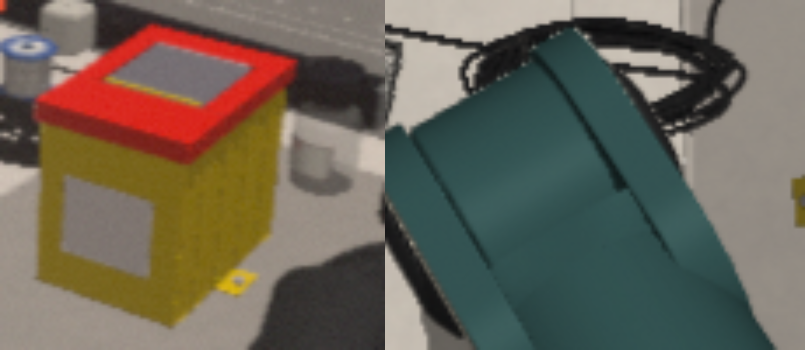

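The flap is fully shut and level, with nothing on it. Now I'll set the tray down at its old place.

drive_tool(increments=[[[0,0,-0.015,-0.01,0,0,-1],[0,0,-0.03,0,0,0,-1],[0,0,-0.035,0,0,0,-1],[0,0,-0.035,0,0,0,-1],[0,0,-0.035,0,0,0,-1],[0,0,-0.03,0,0,0,-1],[0,0,-0.02,0,0,0,-1],[0,0,-0.01,0,0,0,-1]]])

```text
time_s: 11.17
position: [0.4444, 0.2432, 0.0842]
orientation: [[-0.968, -0.252, -0.002], [-0.252, 0.968, -0.001], [0.002, -0.001, -1.0]]
ft_force: [-0.7, -0.6, -2.1]
opening: 0.0091
gripper_force: 59.9
```

drive_tool(increments=[[[0,0,-0.006,0,0,0,-1],[0,0,-0.006,0,0,0,-1],[0,0,-0.006,0,0,0,-1],[0,0,0,0,0,0,-1],[0,0,0,0,0,0,-1]]])

```text
time_s: 11.58
position: [0.4452, 0.2451, 0.0692]
orientation: [[-0.967, -0.254, 0.001], [-0.254, 0.967, 0.001], [-0.001, 0.001, -1.0]]
ft_force: [0.9, 0.3, -1.8]
opening: 0.0093
gripper_force: 59.9
```

drive_tool(increments=[[[0,0,-0.006,0,0,0,-1],[0,0,-0.005,0,0,0,-1],[0,0,-0.002,0,0,0,-1],[0,0,-0.001,0,0,0,-1],[0,0,0,0,0,0,-1],[0,0,0,0,0,0,-1]]])

```text
time_s: 12.08
position: [0.4449, 0.245, 0.0547]
orientation: [[-0.967, -0.254, 0.0], [-0.254, 0.967, 0.001], [-0.001, 0.001, -1.0]]
ft_force: [0.3, -0.9, -2.8]
opening: 0.0091
gripper_force: 60.0
```

drive_tool(increments=[[[0,0,-0.001,0,0,0,-1],[0,0,0,0,0,0,-1],[0,0,0,0,0,0,-1]]])

```text
time_s: 12.33
position: [0.4449, 0.2452, 0.0544]
orientation: [[-0.967, -0.254, 0.0], [-0.254, 0.967, 0.001], [-0.001, 0.001, -1.0]]
ft_force: [-7.1, -3.3, 19.8]
opening: 0.0093
gripper_force: 63.1
```

Contact. Release and go up.

drive_tool(increments=[[[0,0,0.0005,0,0,0,-0.6],[0,0,0,0,0,0,0],[0,0,0,0,0,0,1],[0,0,0,0,0,0,1],[0,0,0,0,0,0,1],[0,0,0,0,0,0,1],[0,0,0,0,0,0,1]]])

```text
time_s: 12.92
position: [0.4449, 0.245, 0.0541]
orientation: [[-0.967, -0.254, 0.0], [-0.254, 0.967, 0.001], [-0.0, 0.001, -1.0]]
ft_force: [-0.2, -0.1, 0.4]
opening: 0.0848
gripper_force: 0.0
```

drive_tool(increments=[[[0,0,0.005,0,0,0,1],[0,0,0.015,0,0,0,1],[0,0,0.025,0,0,0,1],[0,0,0.03,0,0,0,1],[0,0,0.03,0,0,0,1],[0,0,0.03,0,0,0,1],[0,0,0.02,0,0,0,1],[0,0,0,0,0,0,1]]])

```text
time_s: 13.58
position: [0.4464, 0.2458, 0.2136]
orientation: [[-0.967, -0.254, 0.005], [-0.254, 0.967, 0.005], [-0.006, 0.003, -1.0]]
ft_force: [0.1, 0.5, 0.6]
opening: 0.0856
gripper_force: 0.0
```

```bash
python3 -c "
from h import *
o=observe();print(o['position'],o['opening'])
a,d,c=grab('wrist','w6');b,_,_=grab('scene','s6')
cv2.imwrite('pics/c6.png',np.hstack([cv2.resize(a,(430,322)),cv2.resize(b[150:300,200:420],(370,322))])[:,:,::-1])"
```

```text
[0.4463957  0.24580821 0.21360469] 0.08561065552441083
```

View pics/c6.png

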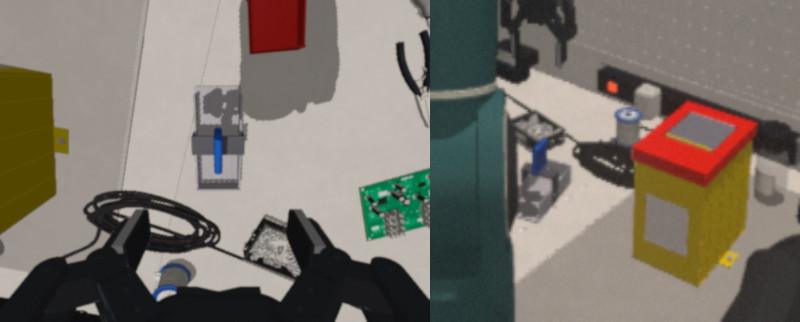

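The tray stands upright and empty at (218,140) in the wrist half, the flap is shut at (703,130), and the spool and board are in place.

```bash
python3 -c "
from plant import robot
print(robot.hand_in())"
```

```text
the job is handed in; nothing more can be done
None
```

I tipped both syringes through the flap into the bin and handed the job in: the flap is fully shut, the empty tray stands upright at its old place, and nothing else was touched.

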